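# Close the battery bay of a site lamp

### The job

The work lamp lies on its face with its battery bay open. Pick up the battery cover by its rib and, holding it tilted at about 30 degrees with the lip end low, hook its front lip under the edge of the bay's slot; then pivot it down until the sprung catch snaps over its back edge and the cover lies flat and flush, and let go. Leave the can, the screwdriver and the parts bin where they are.

Things in the scene. Friction and masses are not known exactly. Their poses are not given: they have to be found in the camera images.
- lamp: Grey plastic work lamp, fixed, lying on its face: a box 185 (x) x 120 (y) mm, flat top 70 mm above the bench, on a 12 mm high rubber rim (197 x 132 mm), folded steel bail low round its sides and +x end. Origin: centre of its underside, on the bench; z up; +x points from the slot end to the catch end.
- bay (a point): Seat of the cover: when home, the centre of the cover's underside lies here, axes parallel (lamp x 0, y 0, z 60 mm), 2 mm play at each x end, 2.5 mm each side. The open bay in the lamp's top has vertical walls, lamp x -55 to 57.5, y -40.5 to 40.5 mm; side ledges 6 mm wide, x -40 to 57.5 mm, tops at z 60 mm, carry the cover. Battery cells between them, tops at 53 mm.
- slot (a point): Middle of the lower edge of the overhang, where the slot opens into the bay: lamp x -55, y 0, z 66 mm; axes as the lamp. The overhang is 4 mm thick (z 66 to 70 mm), x -70 to -55 mm, as wide as the bay; the slot under it is 15 mm deep and open down to z 30 mm.
- catch (a joint): Travel in m of the steel spring catch: 0 sprung in (towards -x), 0.009 fully back. 30 mm wide plate, leaning back 20 degrees, top 34 mm above the lamp's top, between two steel cheeks 12 mm high. Spring 400 N/m, 1.2 N preload. The cover's back edge coming down pushes it back (5 to 10 N down) and it snaps over the cover once flat.
- catch_nose (a point): The catch's lower front edge when sprung in: lamp x 51, y 0, z 73 mm (this point is fixed to the lamp; it does not follow the catch). It then overlaps the back edge of the seated cover by 4 mm.
- grip (a point): Centre of the cover's rib, half-way up. Loose grey cover, about 130 g, lying right way up on the bench: plate 110 (x) x 76 (y) x 10 mm. Rib on its top: 12 mm thick (x), 44 mm long (y), 30 mm high, top 40 mm above the underside. The point is x 10, y 0, z 25 mm from the centre of the plate's underside. Axes are the cover's: z out of its top, -x towards the lip.
- lip (a point): Tip of the cover's front lip: a tongue 60 mm wide, 4 mm thick, level with the plate's underside, sticking out 10 mm beyond the plate's -x edge. At x -65, y 0, z 2 mm from the centre of the plate's underside. The upper 6 mm of the plate begin at x -53 mm. Axes as the cover.
- back (a point): Middle of the upper back edge of the cover: x = 55, y = 0, z = 10 mm in the cover's frame. Home, it is at lamp z = 70 mm.
- can: Bystander: upright aluminium can, 56 mm diameter, 150 mm high; origin at the centre of its underside.
- driver: Bystander: screwdriver lying on the bench, origin at its underside, long axis x, handle towards -x.
- bin: Bystander: small green parts bin, 90 x 130 x 50 mm; origin at the centre of its underside.
Not all that is in view belongs to the job. What is shaped like the part that bears grip but blue, pink or yellow is not meant.

How it is judged (in metres and radians):
On the way:
1. the lip is hooked in the slot, under the overhang, while the cover is still tilted (17 to 55 degrees) (x of lip in the frame of lamp between -0.072 and -0.058 m and z of lip in the frame of lamp between 0.035 and 0.065 m and angle between lip's own z axis and vertical between 0.3 and 0.96 rad), for 0.1 s.
At the end, for the whole second after the job is handed in: The cover lies at rest in the bay, level within 0.04 rad, its lip at least 5 mm under the overhang, its back edge flush with the lamp's top within about 2.5 mm, and the catch has sprung back over it (less than 2 mm from fully in) (x of lip in the frame of lamp below -0.06 m and z of lip in the frame of lamp between 0.056 and 0.066 m and z of back in the frame of lamp between 0.067 and 0.0725 m and angle between lip's own z axis and vertical below 0.04 rad and value of joint catch below 0.002 m and linear speed of cover below 0.02 m/s); the robot touches nothing.
It fails at once if a bystander is moved by more than 30 mm or the can tipped (distance of any of can, driver, bin from where it was at the start of the episode above 0.03 m or angle between can's own z axis and vertical above 0.4 rad).
It also fails if it takes over 42 s, if anything falls off the work surface, if the arm or the gripper's body presses on something with over 40 N, if the wrist force passes 120 N, or if a joint passes its speed limit or range.

### The arm

A 6-joint arm with a two-finger parallel gripper is mounted at the origin on the work surface. World frame = base frame: x ahead of the robot, y to its left, z up, the work surface at z = 0. Lengths are in m, angles in degrees, forces in N, time in s.
With the tool pointing down it reaches from about 0.275 to 0.725 m from the base axis. Payload 5.6 kg.
Tool frame: the origin (TCP) lies midway between the tips of the shut fingers; the grasp point (between the pads) lies 19 mm behind it (arm.tcp_to_grasp is the distance from the TCP to the grasp point, in m); z points along the fingers, y is the line along which they close (so a half turn about z gives the same grasp; the last joint's range is limited). The gripper opens to 85 mm and grips with 20 to 120 N. Pads are 22 mm wide; open, the fingers measure 114 mm over their backs; the gripper's body (76 mm by 85 mm) begins 54 mm behind the grasp point. The pads swing forward as they close: fully open they stand 13 mm farther back than shut.
Start: joints at [86.952, 14.616, 6.199, 0, -81.583, -16.306], TCP at [0.182, 0.519, 0.209] pointing down, gripper open.
Joint ranges: [-168.99, 168.99], [-69.2, 112.95], [-62.41, 85.93], [-164.36, 98.24], [-168.68, -3.75], [-174.98, 174.98]. Speed limits (degrees/s): [147.25, 147.25, 180, 180, 180, 180].

### API

Orientations are given as [roll, pitch, yaw] about the fixed x, y, z axes, in that order (R = Rz(yaw) Ry(pitch) Rx(roll)).
In Python, from plant import arm, effector, inverse_kinematics, status, optics, order gives the robot as it stands. Calls block until the motion is done:
- arm.move_pose(position, orientation): joint-space move of the TCP to a pose.
- arm.servo_line(position, v=0.15, frame=None): straight line of the TCP; frame=None keeps the orientation; v is the mean speed in m/s.
- arm.goto_joints(angles): joint-space move.
- effector.grip(opening): opening from 0.0 (shut) to 1.0 (fully open); the grip force is fixed at half the most; returns when the fingers have stopped.
- arm.pause(seconds).
- inverse_kinematics(position, orientation): joint angles nearest the present ones, or None.
- status.observe(): the state.
- optics.read_camera(name): name is "scene" or "top"; returns the picture (480x640x3 uint8, red, green, blue); there is no depth.
- optics.camera_model(name): a dict with "vfov" (degrees; the focal length in pixels is half the picture's height over the tangent of half this angle, whatever the lens; pixels are square), "cx", "cy" (the principal point, pixels), "extrinsics" (4x4, takes a point from camera to world coordinates). Camera axes: x right, y up, looking along -z (the intrinsics and any distortion apply to the point x, -y, -z); pixel columns grow to the right and rows downward; lengths in m; the calibration is good to about 2 mm. A picture is of the moment at which its call begins. camera_model takes no time and is no camera call.
A pose or a line that the arm cannot do raises arm.IKError and nothing moves.
- order.close_job(): hands the job in; it is judged then, once.
The state is a dict: "t": time; "joints": joint angles; "qd": joint speeds; "effort": joint torques, N m; "position": TCP position; "orientation": TCP orientation; "ft_force": force on the tool from outside, world axes, zero at the start; "torque": the same for the moment, N m; "grip_width": opening from 0.0 (shut) to 1.0 (fully open); "finger_force": force on a finger pad.
Only numpy, scipy, OpenCV 4.12 (cv2) and the standard library are available. Lean on these libraries where they do the work, as an engineer would, in place of code of your own. Each camera call takes 0.05 s, during which the arm holds its last target. There are 200 camera calls.

## Working session

There is one attempt and no reset: what is moved stays moved. The work goes in short steps, each a Python script; the robot and the scene stay as the last script left them, time stands still between calls to the robot, and variables do not carry over. Pictures are saved under pics/ and viewed, at most 10 in all, crops included, and the job is handed in when it is done.

```bash
mkdir -p pics; ls; python3 - <<'E'
from plant import arm, effector, status, optics
import cv2
for n in ("scene","top"):
    im=optics.read_camera(n); cv2.imwrite(f"pics/{n}0.png",im[:,:,::-1]); m=optics.camera_model(n); print(n,m)
print(status.observe())
E
```

```text
pics
scene {'vfov': 54.153000923518434, 'cx': 322.2296413069438, 'cy': 242.6586229236691, 'extrinsics': array([[ 0.59249957, -0.60329102,  0.53383912,  1.06942928],
       [ 0.80553309,  0.43729248, -0.39986463, -0.39447961],
       [ 0.0077909 ,  0.6669447 ,  0.74506649,  0.83263786],
       [ 0.        ,  0.        ,  0.        ,  1.        ]])}
top {'vfov': 53.31429642096023, 'cx': 325.94931546852416, 'cy': 237.09158953247058, 'extrinsics': array([[-0.01461269,  0.97768343, -0.20957478,  0.28031732],
       [-0.99988173, -0.01328277,  0.00775195, -0.00322563],
       [ 0.00479522,  0.20966327,  0.97776189,  1.20381536],
       [ 0.        ,  0.        ,  0.        ,  1.        ]])}
{'t': 0.1, 'joints': array([ 8.69519474e+01,  1.46515911e+01,  6.13856480e+00, -2.45412272e-02,
       -8.15820255e+01, -1.63061497e+01]), 'qd': array([-0.03101519, -0.08679712,  0.19835394,  0.06453795,  0.03683372,
       -0.04854284]), 'effort': array([-3.77073360e-03, -3.87601590e+01,  2.38477188e+01,  5.37806690e+00,
       -3.75843403e-03,  4.70155200e-06]), 'position': array([0.18206487, 0.51849527, 0.2081708 ]), 'orientation': array([ 1.79901956e+02, -3.39330944e-03, -1.93578122e+01]), 'ft_force': array([-0.12300938, -1.02900684, -0.31245626]), 'torque': array([0.03580659, 0.05869612, 0.03966056]), 'finger_force': 0.0, 'grip_width': 1.0019486390262826}
```

View pics/scene0.png

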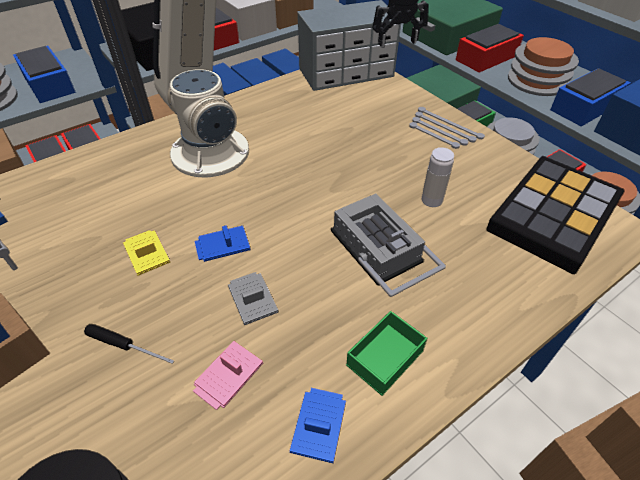

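View pics/top0.png

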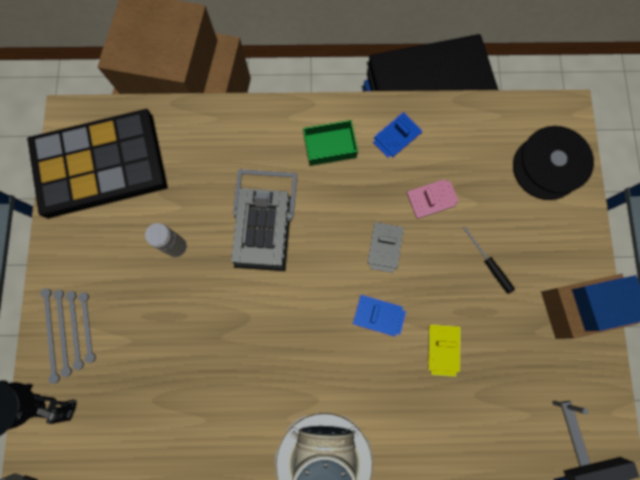

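The scene view shows the grey cover at about (252,298) and the lamp at (378,237). In the top view they are at (386,246) and (262,228). The bail, and so the lamp's +x end, points up in the top image. I'll crop in for detail.

```bash
cat > h.py <<'E'
import numpy as np, cv2
from plant import arm, effector, inverse_kinematics, status, optics, order
def M(n):
    m=optics.camera_model(n); f=240/np.tan(np.radians(m["vfov"]/2)); return f,m["cx"],m["cy"],np.array(m["extrinsics"])
def ray(n,px,z):
    f,cx,cy,E=M(n); d=E[:3,:3]@np.array([(px[0]-cx)/f,-(px[1]-cy)/f,-1.]); o=E[:3,3]
    return o+d*(z-o[2])/d[2]
def proj(n,p):
    f,cx,cy,E=M(n); c=E[:3,:3].T@(np.asarray(p)-E[:3,3]); return np.array([cx+f*c[0]/-c[2],cy-f*c[1]/-c[2]])
E
python3 - <<'E'
from h import *
s=cv2.imread("pics/scene0.png"); t=cv2.imread("pics/top0.png")
def c(im,u,v,w,h): return cv2.resize(im[v:v+h,u:u+w],(400,300),interpolation=cv2.INTER_CUBIC)
m=np.vstack([np.hstack([c(s,325,185,128,96),c(t,205,165,128,96)]),np.hstack([c(s,212,262,80,60),c(t,346,216,80,60)])])
cv2.imwrite("pics/mos.png",m)
print(proj("top",[0,0,0]),proj("scene",[0,0,0]))
for a,b in (((252,298),(386,246)),((378,237),(262,228))): print(ray("scene",a,.02),ray("top",b,.02))
hsv=cv2.cvtColor(t,cv2.COLOR_BGR2HSV)
mk=((hsv[:,:,1]<50)).astype(np.uint8)*255
for r in ((355,215,60,65),(225,180,75,95)):
    x,y,w,h=r; k=np.zeros_like(mk);k[y:y+h,x:x+w]=mk[y:y+h,x:x+w]
    cs,_=cv2.findContours(k,0,2); q=max(cs,key=cv2.contourArea); print(cv2.minAreaRect(q),cv2.contourArea(q))
E
```

```text
[323.85380142 462.17794368] [210.04472091 151.35470103]
[ 0.52623608 -0.17003669  0.02      ] [ 0.50900545 -0.16383029  0.02      ]
[0.54976002 0.15842033 0.02      ] [0.55989189 0.14953939 0.02      ]
((385.0540771484375, 247.17568969726562), (30.08501434326172, 46.68930435180664), 9.462322235107422) 1292.5
((262.50653076171875, 222.744384765625), (60.8616828918457, 90.14923858642578), 4.184916019439697) 4275.0
```

View pics/mos.png

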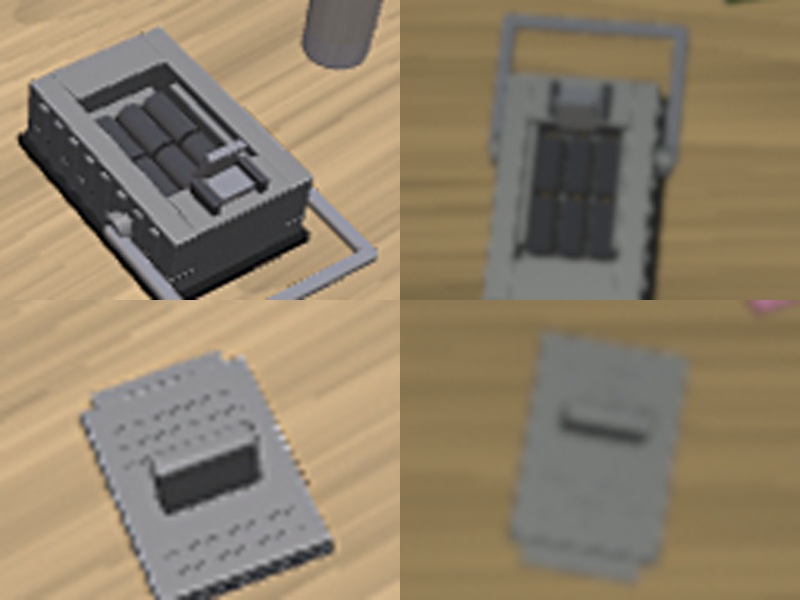

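The mosaic shows the cover's tongue pointing toward the robot and its rib running across. The lamp's slot end is also toward the robot, with the catch at the far end. Next I'll cast rays at the picked corners and check them against the given sizes.

```bash
python3 - <<'E'
from h import *
np.set_printoptions(precision=4,suppress=True)
S=lambda u,v,k,o:(o[0]+(u+.5)/k-.5,o[1]+(v+.5)/k-.5)
def show(l,n,pts,k,o,z):
    P=np.array([ray(n,S(u,v,k,o),z) for u,v in pts]); print(l,n); print(P[:,:2]); 
    print(" len",np.linalg.norm(np.roll(P,-1,0)-P,axis=1)," mean",P.mean(0)[:2]); return P
def yaw(a,b): d=b-a; return np.degrees(np.arctan2(d[1],d[0]))
# lamp top: order slot-left(+y),slot-right,catch-right,catch-left (y left)
P=show("lamp","scene",[(158,28),(30,85),(178,246),(312,181)],3.125,(325,185),.07); print(yaw(P[1],P[2]),yaw(P[0],P[3]))
# bay opening
P=show("bay","scene",[(164,64),(78,99),(175,200),(265,158)],3.125,(325,185),.07)
P=show("bay","top",[(517-400,258),(618-400,262),(628-400,127),(533-400,124)],3.125,(205,165),.07);print(yaw(P[0],P[3]),yaw(P[1],P[2]))
P=show("cover plate","top",[(510-400,240),(657-400,265),(687-400,57),(541-400,32)],5,(346,216),.01);print(yaw(P[0],P[3]),yaw(P[1],P[2]))
P=show("rib","top",[(563-400,105),(650-400,128)],5,(346,216),.04)
P=show("ribfar","scene",[(152,157),(253,125),(259,136),(160,169)],5,(212,262),.04)
s=cv2.imread("pics/scene0.png");t=cv2.imread("pics/top0.png")
c=lambda im,u,v,w,h:cv2.resize(im[v:v+h,u:u+w],(400,300),interpolation=cv2.INTER_CUBIC)
cv2.imwrite("pics/mos2.png",np.vstack([np.hstack([c(s,325,190,104,78),c(t,225,175,80,60)]),np.hstack([c(s,220,265,72,54),c(t,225,220,80,60)])]))
E
```

```text
lamp scene
[[0.4702 0.2121]
 [0.4622 0.0941]
 [0.6433 0.0812]
 [0.654  0.1959]]
 len [0.1182 0.1815 0.1152 0.1845]  mean [0.5574 0.1458]
-4.085496803182574 -5.014242328758936
bay scene
[[0.5034 0.1895]
 [0.4946 0.1138]
 [0.611  0.1066]
 [0.6186 0.1844]]
 len [0.0762 0.1167 0.0782 0.1153]  mean [0.5569 0.1486]
bay top
[[0.5011 0.1904]
 [0.4969 0.1125]
 [0.6049 0.1055]
 [0.6084 0.1802]]
 len [0.0781 0.1082 0.0748 0.1077]  mean [0.5528 0.1471]
-5.435828875093571 -3.709488478285361
cover plate top
[[ 0.4663 -0.1168]
 [ 0.4526 -0.1905]
 [ 0.56   -0.2109]
 [ 0.5742 -0.1364]]
 len [0.075  0.1094 0.0759 0.1097]  mean [ 0.5133 -0.1637]
-10.24994709074285 -10.72371750759878
rib top
[[ 0.5293 -0.1426]
 [ 0.517  -0.1855]]
 len [0.0446 0.0446]  mean [ 0.5231 -0.1641]
ribfar scene
[[ 0.5167 -0.1858]
 [ 0.5271 -0.1436]
 [ 0.5335 -0.1445]
 [ 0.5239 -0.1862]]
 len [0.0435 0.0064 0.0428 0.0072]  mean [ 0.5253 -0.165 ]
```

View pics/mos2.png

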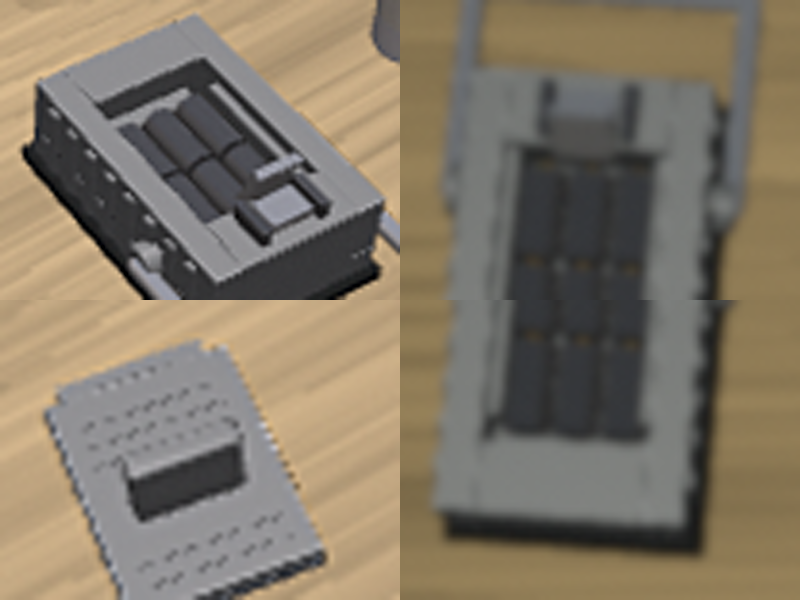

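```bash
cat >> h.py <<'E'
from scipy.spatial.transform import Rotation as Rt
COV=np.array([.5137,-.1643,0]); CYAW=-10.5
LAMP=np.array([.556,.1465,0]); LYAW=-4.6
GZ=.0125  # TCP height in cover frame at grasp
def tool(T,th,yaw,sgn=1,z=GZ,x=.010):
    """TCP pose for cover origin T (world), tilt th (lip low), yaw"""
    R=Rt.from_euler('z',yaw,degrees=True).as_matrix()@Rt.from_euler('y',-th,degrees=True).as_matrix()
    Q=np.c_[sgn*(-R[:,1])*-1,sgn*R[:,0],-R[:,2]]
    Q[:,0]=np.cross(Q[:,1],Q[:,2])
    return list(np.asarray(T)+R@[x,0,z]), list(Rt.from_matrix(Q).as_euler('xyz',degrees=True))
def hook(th,cx,cz,dx=0,dz=0,dy=0):
    """cover origin in world so that overhang lower corner lies at cover (cx,cz) mm; offsets in lamp axes m"""
    c,s=np.cos(np.radians(th)),np.sin(np.radians(th))
    px=-.055-(cx*c-cz*s)/1e3+dx; pz=.066-(cx*s+cz*c)/1e3+dz
    return LAMP+Rt.from_euler('z',LYAW,degrees=True).as_matrix()@[px,dy,pz]
E
python3 - <<'E'
from h import *
np.set_printoptions(precision=4,suppress=True)
S=lambda u,v,k,o:(o[0]+(u+.5)/k-.5,o[1]+(v+.5)/k-.5)
a=[ray("scene",S(u,v,3.846,(325,190)),.07)[:2] for u,v in [(195,15),(38,85),(220,283),(385,203)]]
b=[ray("top",S(u,v,5,o),.07)[:2] for u,v,o in [(35,210,(225,220)),(285,225,(225,220)),(315,85,(225,175)),(78,70,(225,175))]]
for P in (a,b):
    P=np.array(P); print(P.tolist(),P.mean(0),np.linalg.norm(np.roll(P,-1,0)-P,axis=1),np.degrees(np.arctan2(*(P[2]+P[3]-P[0]-P[1])[::-1])))
for sg in (1,-1):
  for n,(T,th,y) in dict(pre=(COV+[0,0,.1],0,CYAW),g=(COV,0,CYAW),lift=(COV+[0,0,.15],30,CYAW),ab=(hook(30,-56.5,7.5,.05,.06),30,LYAW),h=(hook(30,-56.5,7.5),30,LYAW),home=(hook(0,-55,6),0,LYAW),up=(hook(0,-55,6,0,.12),0,LYAW)).items():
    p,o=tool(T,th,y,sg); q=inverse_kinematics(p,o); print(sg,n,np.round(p,3),np.round(o),None if q is None else np.round(q))
E
```

```text
[[0.47013101775542976, 0.2124925468727235], [0.4622106437989726, 0.09486084402134853], [0.6431709209814628, 0.08186148676137223], [0.6539482035450246, 0.19670413902572098]] [0.5574 0.1465] [0.1179 0.1814 0.1153 0.1845] -4.512356351888154
[[0.46634010683897065, 0.2147895758478645], [0.45741295069570426, 0.09497412822147637], [0.6397729731206782, 0.08101258216252474], [0.64907021876992, 0.19839584090124668]] [0.5531 0.1473] [0.1201 0.1829 0.1178 0.1835] -4.752903695280064
1 pre [ 0.524 -0.166  0.112] [180.   0.  79.] [ -1.  17.  -4.   0. -68. 171.]
1 g [ 0.524 -0.166  0.012] [180.   0.  79.] [ -1.  23. -13.   0. -55. 171.]
1 lift [ 0.516 -0.165  0.166] [150.   0.  80.] [  4.  -5. -35.  13. -32. 156.]
1 ab [0.606 0.142 0.164] [150.   0.  85.] [ 37.   6. -31.  36. -35. 112.]
1 h [0.556 0.146 0.104] [150.   0.  85.] [ 38.   4. -46.  51. -26.  93.]
1 home [0.566 0.146 0.072] [180.   0.  85.] [ 30.  23.  -3.   0. -65. 146.]
1 up [0.566 0.146 0.192] [180.   0.  85.] [ 30.  19.  10.   0. -81. 146.]
-1 pre [ 0.524 -0.166  0.112] [-180.    0. -101.] [ -1.  17.  -4.   0. -68.  -9.]
-1 g [ 0.524 -0.166  0.012] [-180.    0. -101.] [ -1.  23. -13.   0. -55.  -9.]
-1 lift [ 0.516 -0.165  0.166] [-150.   -0. -100.] [  4.  -5. -35.  13. -32. -24.]
-1 ab [0.606 0.142 0.164] [-150.    0.  -95.] [ 37.   6. -31.  36. -35. -68.]
-1 h [0.556 0.146 0.104] [-150.    0.  -95.] [ 38.   4. -46.  51. -26. -87.]
-1 home [0.566 0.146 0.072] [-180.    0.  -95.] [ 30.  23.  -3.   0. -65. -34.]
-1 up [0.566 0.146 0.192] [-180.    0.  -95.] [ 30.  19.  10.   0. -81. -34.]
```

```bash
sed -i 's/^COV=.*;/COV=np.array([.515,-.1643,0]);/; s/^LAMP=.*;/LAMP=np.array([.5553,.147,0]);/' h.py; python3 - <<'E'
from h import *
np.set_printoptions(precision=4,suppress=True)
p,o=tool(COV,0,CYAW,-1)
arm.move_pose([p[0],p[1],.25],o); print(status.observe()['t'])
arm.move_pose([p[0],p[1],.07],o)
arm.servo_line(p,v=.1); s=status.observe(); print(s['t'],s['position'],s['ft_force'])
effector.grip(0.0); s=status.observe(); print(s['t'],s['grip_width'],s['finger_force'],s['ft_force'],s['position'])
arm.servo_line([p[0],p[1],.16],v=.2); s=status.observe(); print(s['t'],s['grip_width'],s['finger_force'],s['ft_force'])
a=cv2.cvtColor(optics.read_camera("scene"),4);b=cv2.cvtColor(optics.read_camera("top"),4)
cv2.imwrite("pics/s1.png",a);cv2.imwrite("pics/t1.png",b)
q=proj("scene",[p[0],p[1],.16]).astype(int)-[70,60]
cv2.imwrite("pics/c1.png",cv2.resize(a[max(q[1],0):q[1]+120,q[0]:q[0]+140],None,fx=4,fy=4))
E
```

```text
2.8083
4.2833 [ 0.5257 -0.1663  0.0134] [-0.1895 -0.5868  0.845 ]
4.9583 0.11182274954792502 58.87316286563873 [-0.208   0.0478  2.6034] [ 0.525  -0.1662  0.0128]
5.85 0.11342083799192014 58.62662136554718 [-0.2526  0.2449 -2.9994]
```

View pics/c1.png

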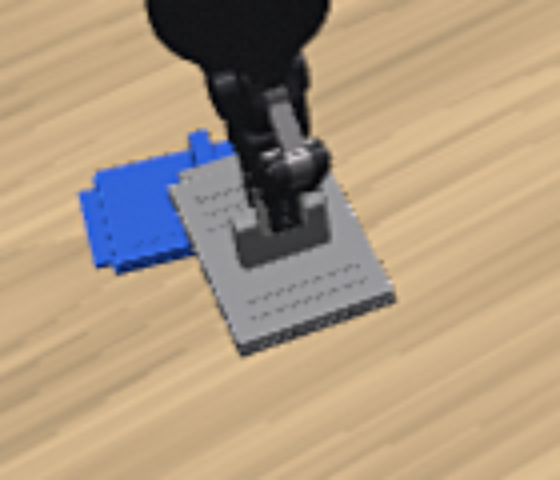

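The cover is held by its rib. The back edge runs from crop (238,342) to (396,292). I'll check the grip offset from that, then tilt and carry it over the bay.

```bash
sed -i 's/^GZ=.0125/GZ=.0128/' h.py; python3 - <<'E'
from h import *
np.set_printoptions(precision=4,suppress=True)
q=proj("scene",[.5248,-.1661,.16]).astype(int)-[70,60]
P=[ray("scene",(q[0]+u/4-.4,q[1]+v/4-.4),.1572) for u,v in ((238,342),(396,292))]
m=(P[0]+P[1])/2; s=status.observe()['position']
R=Rt.from_euler('z',-CYAW,degrees=True).as_matrix(); print("back mid in tool-cover frame (expect 45,0)",R@(m-s),np.linalg.norm(P[1]-P[0]),"yaw",np.degrees(np.arctan2(*(P[1]-P[0])[1::-1]))-90)
p,o=tool(hook(30,-56.5,7.5,.03,.08),30,LYAW,-1)
arm.move_pose(p,o); s=status.observe(); print(s['t'],s['position'],p,s['grip_width'])
a=cv2.cvtColor(optics.read_camera("scene"),4);b=cv2.cvtColor(optics.read_camera("top"),4)
cv2.imwrite("pics/s2.png",a);cv2.imwrite("pics/t2.png",b)
c=lambda im,u,v,w,h:cv2.resize(im[v:v+h,u:u+w],(400,300),interpolation=cv2.INTER_CUBIC)
cv2.imwrite("pics/m2.png",cv2.resize(np.hstack([c(a,315,130,136,102),c(b,205,165,128,96)]),None,fx=1,fy=1))
E
```

```text
back mid in tool-cover frame (expect 45,0) [ 0.0471 -0.0007 -0.0009] 0.07524537014603636 yaw -13.289431674834361
7.15 [0.5852 0.1438 0.1836] [np.float64(0.5851442467521597), np.float64(0.14459878892033193), np.float64(0.1838399346400575)] 0.11099720447361684
```

View pics/m2.png

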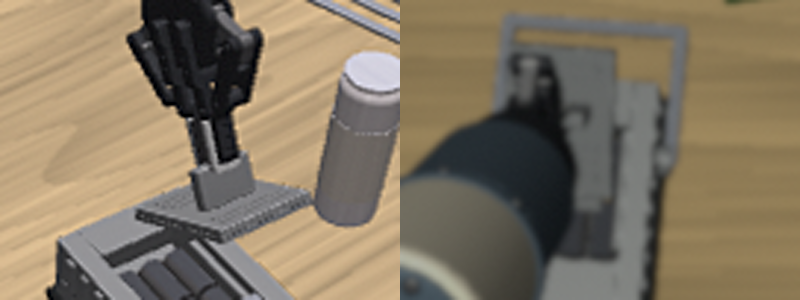

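Scene-camera bias is about +2 mm in x and roughly zero in y, which matches the lamp estimate I'm using. The picture shows the cover tilted above the bay with its lip toward the slot at crop (137,212). I'll hook it with slow moves and force checks.

```bash
python3 - <<'E'
from h import *
np.set_printoptions(precision=4,suppress=True)
def go(T,th,v,l):
    p,o=tool(T,th,LYAW,-1); arm.servo_line(p,v=v,frame=o); s=status.observe(); print(l,round(s['t'],2),s['position']-p,s['ft_force'],s['torque'],s['finger_force'])
c,s_=np.cos(np.pi/6),.5
go(hook(30,-56.5,7.5,.02*c,.02*s_),30,.12,"bay")
go(hook(30,-61,7.5),30,.05,"in")
go(hook(30,-56.5,7.5),30,.02,"hook30")
go(hook(25,-56,7),25,.03,"hook25")
go(hook(21,-55.8,6.5),21,.03,"hook21")
arm.pause(.25)
a=cv2.cvtColor(optics.read_camera("scene"),4);cv2.imwrite("pics/s3.png",a)
cv2.imwrite("pics/m3.png",cv2.resize(a[165:285,310:450],None,fx=5,fy=5,interpolation=cv2.INTER_CUBIC))
E
```

```text
bay 7.99 [ 0.0006 -0.0001  0.0006] [-0.712  -0.4239 -1.5185] [0.1302 1.7123 0.0305] 58.684653639793396
in 8.45 [0.0003 0.0003 0.0006] [-0.1733  0.634  -2.3499] [ 0.1978  1.8127 -0.003 ] 58.68161201477051
hook30 8.82 [-0.0001 -0.0001 -0.0001] [ 0.1052 -0.6718 -1.2747] [ 0.1397  1.7535 -0.0287] 58.68147432804108
hook25 9.24 [0.0004 0.0003 0.0001] [-0.1443 -0.7153 -0.6195] [ 0.0462  1.5746 -0.0385] 58.70313227176666
hook21 9.54 [ 0.0003 -0.0004  0.    ] [ 0.0527 -1.1012 -1.1501] [ 0.103   1.295  -0.0005] 58.733033537864685
```

View pics/m3.png

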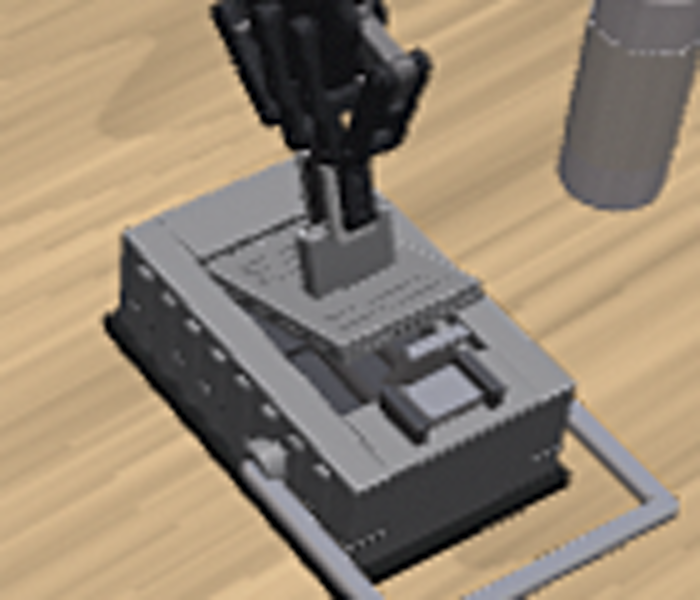

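The cover is in the bay with its lip edge at the slot (crop (205,265)), tilted about 21°, and there is no contact force. Next I pivot it down.

```bash
python3 - <<'E'
from h import *
np.set_printoptions(precision=4,suppress=True)
def go(T,th,v,l):
    p,o=tool(T,th,LYAW,-1); arm.servo_line(p,v=v,frame=o); s=status.observe(); print(l,round(s['t'],2),s['position']-p,s['ft_force'],s['torque'],s['orientation']-o); return np.linalg.norm(s['ft_force'])
for th,cx,cz in ((16,-55.5,6),(12,-55.2,5.8),(9,-55.,5.5),(7,-55,5.5),(5,-55,5.5),(3.5,-55,5.5),(2,-55,5.5),(1,-55,5.8),(0,-55,6)):
    if go(hook(th,cx,cz),th,.02,th)>35: break
E
```

```text
16 10.25 [ 0.0002 -0.0002 -0.0001] [ 0.1784 -0.4642 -1.4533] [ 0.1007  1.0382 -0.0177] [ 0.0524 -0.0099 -0.057 ]
12 10.62 [-0.0005 -0.0005 -0.0003] [-2.6017  0.0084 -0.381 ] [0.1109 1.3747 0.0041] [ 0.0299 -0.0329 -0.0621]
9 10.93 [-0.0003 -0.0004 -0.0002] [-3.6443  0.0528  0.9757] [-0.029   1.4695 -0.0234] [ 0.0461 -0.0297 -0.0542]
7 11.19 [-0.0002 -0.0002 -0.    ] [-3.8978 -0.1351  2.6574] [-0.1028  1.5829 -0.0939] [ 0.0526 -0.0143 -0.0427]
5 11.46 [-0.0008 -0.0001 -0.0007] [-4.832   0.4712 -0.3776] [ 0.2383  1.8468 -0.0234] [-0.0377 -0.0194 -0.0586]
3.5 11.71 [-0.0008 -0.0001 -0.0006] [-5.7218 -0.176  -0.0085] [ 0.2701  2.0586 -0.0114] [-0.0402 -0.0241 -0.0545]
2 11.96 [-0.0008 -0.0001 -0.0006] [-5.9214  0.2801  1.3365] [0.2767 2.173  0.0231] [-0.0401 -0.0299 -0.0592]
1 12.21 [-0.0004 -0.0001 -0.0006] [-4.5805  0.6998 -1.2463] [0.1456 1.504  0.0485] [ 0.003  -0.0223 -0.0388]
0 12.46 [-0.0007 -0.0001  0.0001] [-7.8067  0.7182  2.4583] [0.2946 2.6245 0.0411] [359.9586  -0.0217  -0.0238]
```

```bash
python3 - <<'E'
from h import *
np.set_printoptions(precision=4,suppress=True)
def go(T,th,v,l):
    p,o=tool(T,th,LYAW,-1); arm.servo_line(p,v=v,frame=o); s=status.observe(); print(l,round(s['t'],2),s['position']-p,s['ft_force'],s['torque']); return s
for th,dz in ((-.5,-.0005),(-1,-.001),(-1.5,-.001),(-1.5,-.0015),(-2,-.002),(-2,-.0025)):
    f=go(hook(0,-55,6,0,dz),th,.02,(th,dz))['ft_force']
    if f[2]>30 : break
a=cv2.cvtColor(optics.read_camera("scene"),4);cv2.imwrite("pics/s4.png",a)
cv2.imwrite("pics/m4.png",cv2.resize(a[165:285,310:450],None,fx=5,fy=5,interpolation=cv2.INTER_CUBIC))
E
```

```text
(-0.5, -0.0005) 12.71 [-0.001  -0.0001  0.0006] [-9.8348  1.3468  5.1869] [ 0.3171  3.3955 -0.0156]
(-1, -0.001) 12.96 [-0.0013 -0.0001  0.0012] [-12.3633   0.9728   9.1069] [ 0.4433  4.2504 -0.0301]
(-1.5, -0.001) 13.21 [-0.0016 -0.0001  0.0013] [-13.4001   1.8907  10.4196] [ 0.4828  4.6493 -0.0181]
(-1.5, -0.0015) 13.46 [-0.0016 -0.      0.0018] [-14.2295   1.8265  13.2919] [ 0.4927  5.0006 -0.0005]
(-2, -0.002) 13.71 [-0.0019 -0.      0.0023] [-17.1981   1.8982  16.2436] [ 0.6117  5.9423 -0.0164]
(-2, -0.0025) 13.96 [-0.0018 -0.      0.0028] [-17.0769   2.7295  18.7458] [ 0.5269  6.3081 -0.0431]
```

View pics/m4.png

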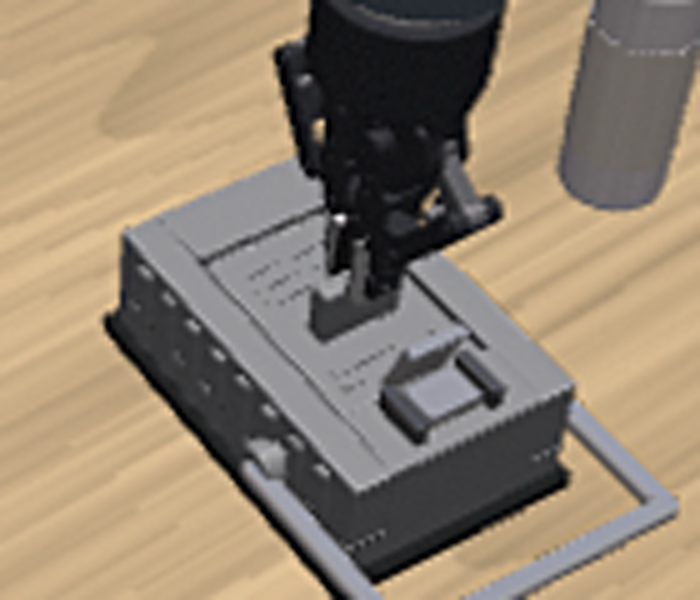

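The cover looks flat in the bay, but the picture doesn't settle where the catch is. The −x force suggests the held cover sits about 2 mm too far toward +x, so I'll shift it −x while keeping light downward pressure. Then I'll compare the catch with the first picture.

```bash
python3 - <<'E'
from h import *
np.set_printoptions(precision=4,suppress=True)
def go(T,th,v,l):
    p,o=tool(T,th,LYAW,-1); arm.servo_line(p,v=v,frame=o); s=status.observe(); print(l,round(s['t'],2),s['position']-p,s['ft_force'],s['torque']); return s
for dx,th,dz in ((-.0015,-1,-.001),(-.0025,-.5,-.001),(-.0025,-1,-.002)):
    go(hook(0,-55,6,dx,dz),th,.02,(dx,th,dz))
a=cv2.cvtColor(optics.read_camera("scene"),4);cv2.imwrite("pics/s5.png",a)
z=lambda im:cv2.resize(im[220:260,375:425],(400,320),interpolation=cv2.INTER_CUBIC)
cv2.imwrite("pics/m5.png",np.hstack([z(cv2.imread("pics/scene0.png")),z(a)]))
E
```

```text
(-0.0015, -1, -0.001) 14.28 [0.0002 0.0003 0.0012] [-6.5298  2.2302  5.812 ] [ 0.4659  2.3227 -0.0325]
(-0.0025, -0.5, -0.001) 14.53 [0.0013 0.0003 0.0011] [-1.9878  0.822   5.6868] [ 0.2512  0.603  -0.0284]
(-0.0025, -1, -0.002) 14.78 [0.0011 0.0003 0.0021] [-6.5847  1.4575 12.9304] [ 0.4209  2.2379 -0.029 ]
```

View pics/m5.png

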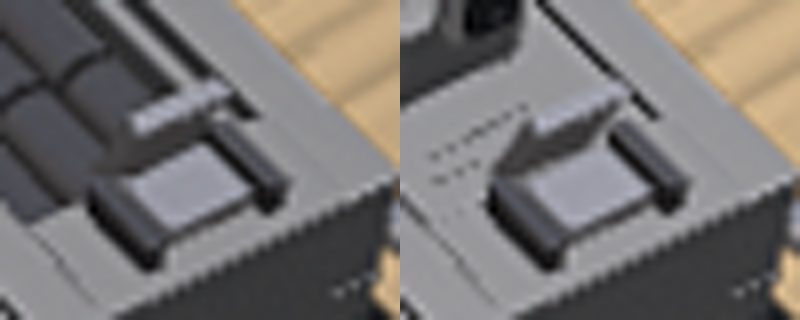

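The catch's top bar is at the same pixels as at the start, so it has sprung back over the cover. I'll unload, release part-way, retreat upward and check.

```bash
python3 - <<'E'
from h import *
np.set_printoptions(precision=4,suppress=True)
p,o=tool(hook(0,-55,6,-.0015,0),-.3,LYAW,-1); arm.servo_line(p,v=.02,frame=o); print(status.observe()['ft_force'])
effector.grip(.38); s=status.observe(); print(s['t'],s['grip_width'],s['ft_force'])
arm.servo_line([p[0],p[1],p[2]+.13],v=.12)
arm.move_pose([.42,-.1,.3],o); s=status.observe(); print(s['t'],s['ft_force'])
a=cv2.cvtColor(optics.read_camera("scene"),4);b=cv2.cvtColor(optics.read_camera("top"),4);cv2.imwrite("pics/s6.png",a);cv2.imwrite("pics/t6.png",b)
z=lambda im,u,v,w,h:cv2.resize(im[v:v+h,u:u+w],(400,300),interpolation=cv2.INTER_CUBIC)
o_=cv2.imread("pics/scene0.png")
cv2.imwrite("pics/m6.png",np.vstack([np.hstack([z(o_,375,220,52,39),z(a,375,220,52,39)]),np.hstack([z(a,325,185,108,81),z(b,215,170,108,81)])]))
d=cv2.absdiff(a,o_).max(2); 
for n,(u,v,w,h) in dict(can=(415,145,45,65),drv=(80,320,100,45),bin=(340,310,90,85)).items(): print(n,int((d[v:v+h,u:u+w]>40).sum()))
E
```

```text
[-1.3001  1.5517  3.2387]
15.4417 0.37811529844282793 [-0.6272 -0.4921 -0.1826]
17.8333 [ 0.2593 -0.0691  0.1854]
can 0
drv 0
bin 0
```

View pics/m6.png

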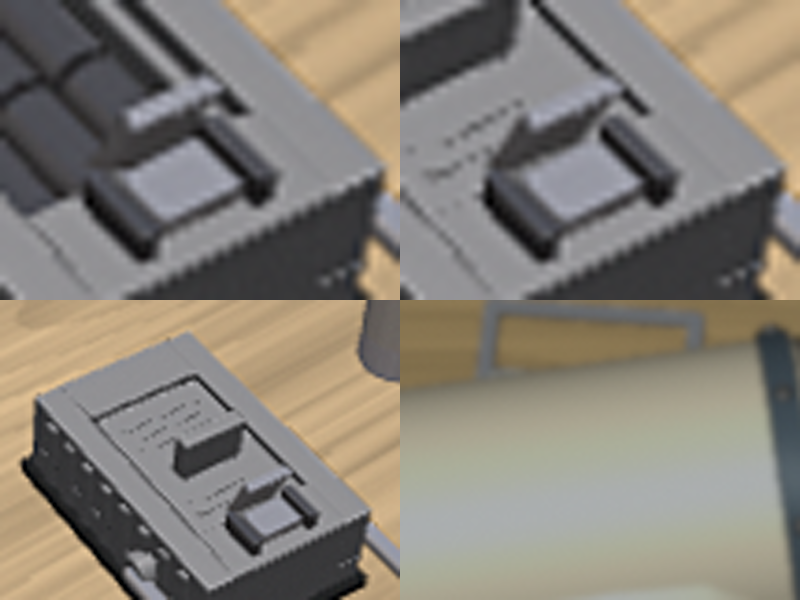

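```bash
python3 - <<'E'
from h import *
for f in ("scene0","s6"):
    g=cv2.cvtColor(cv2.imread(f"pics/{f}.png"),cv2.COLOR_BGR2HSV)[226:239,388:408].astype(int)
    m=(g[:,:,2]>150)&(g[:,:,0]>105)&(g[:,:,1]>15); v,u=np.nonzero(m); print(f,m.sum(),u.mean()+388,v.mean()+226)
L=Rt.from_euler('z',LYAW,degrees=True).as_matrix()
print("px for 2mm:",proj("scene",LAMP+L@[.062,0,.104])-proj("scene",LAMP+L@[.060,0,.104]))
# cover top back/front plate corner flushness: rib top centre expected at lamp (10,0,100)
print(proj("scene",LAMP+L@[.010,0,.1]+[.002,0,0]))
E
```

```text
scene0 23 396.60869565217394 232.7826086956522
s6 23 396.69565217391306 232.7391304347826
px for 2mm: [0.57792447 0.58613707]
[382.52217814 219.52751283]
```

The catch bar moved less than 0.1 px, against about 0.6 px for 2 mm of travel, so the catch is fully in. Handing in now.

```bash
python3 -c "
from plant import order
print(order.close_job())"
```

```text
the job is handed in; nothing more can be done
None
```

The cover was hooked by its lip and pivoted down flat, the catch sprang back over its back edge, and I let go and handed the job in at about 18 s; the can, screwdriver and bin had not moved in the last picture, and the hand-in returned no verdict.

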